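# Fit the safelight lens and screw on its retaining ring

## Robot

A 6-joint arm with a two-finger parallel gripper is mounted at the origin on the work surface. World frame = base frame: x ahead of the robot, y to its left, z up, the work surface at z = 0. Lengths are in m, angles in degrees, forces in N, time in s.
With the tool pointing down it reaches from about 0.35 to 0.875 m from the base axis. Payload 4.2 kg.
Tool frame: the origin (TCP) lies midway between the tips of the shut fingers; the grasp point (between the pads) lies grip_depth behind it (grip_depth is the distance from the TCP to the grasp point, in m); z points along the fingers, y is the line along which they close (so a half turn about z gives the same grasp; the last joint's range is limited). The gripper opens to 87 mm and grips with 3 to 60 N. Pads are 19 mm wide; open, the fingers measure 117 mm over their backs; the gripper's body (75 mm by 190 mm) begins 51 mm behind the grasp point.
Start: joints at [83.686, 22.042, 0.453, 0, -68.411, -14.817], TCP at [0.225, 0.583, 0.223] pointing down, gripper open.
Joint ranges: [-179.83, 179.83], [-69.29, 118.12], [-61.27, 80.66], [-181.25, 117.63], [-171.15, -9.14], [-177.46, 177.46]. Speed limits (degrees/s): [159.86, 159.86, 180, 180, 180, 180].

## Interface

Orientations are given as [roll, pitch, yaw] about the fixed x, y, z axes, in that order (R = Rz(yaw) Ry(pitch) Rx(roll)).
In Python, from bench import * gives the robot as it stands.
- The arm moves only by the tool send_rows, never from a script. Its argument "series" is a list of rows, each a list of 2 entries, a list of its own where there are three numbers: the shift along the tool's x, y, z in m, then the turn about the tool's z in degrees. A call has 1 to 12 rows; each row shifts and turns the commanded pose from where the row before left it, along the tool's axes as they then stand; what a row does not reach is not made up. A row lasts 1/8 s, in which the tool goes at most 62.5 mm and 10.7 degrees, less where a joint would pass 70% of its speed; a pose out of reach is approached as far as the arm can. A call with a gripper value outside its range is refused whole. "jaw" is the finger opening in m, from 0 to 0.087, set as the call begins (left out, the last holds). The fingers move at their own pace and stop on an object; the grip force is fixed at half the most. Time passes only in rows, so rows that do not move let the fingers close. It gives the time, the measured TCP pose, the force, the opening and the grip force at its end, in the units of the state.
- sense(): the state, without advancing time (a new reading comes with each control period).
- camera(name): name is "scene" or "top" or "wrist"; returns a dict with "image" (400x640x3 uint8, red, green, blue), "fov_y" (degrees; the focal length in pixels is half the picture's height over the tangent of half this angle, whatever the lens; pixels are square), "cx", "cy" (the principal point, pixels), "dist_coeffs" ([k1, k2, p1, p2, k3] as OpenCV has them; the pictures are not rectified), "extrinsics" (4x4, takes a point from camera to world coordinates). Camera axes: x right, y up, looking along -z (the intrinsics and any distortion apply to the point x, -y, -z); pixel columns grow to the right and rows downward; lengths in m; the calibration is good to about 2 mm. A picture is of the moment at which its call begins. There is no depth.
- job_done(): hands the job in; it is judged then, once.
The state is a dict: "t": time; "qpos": joint angles; "qvel": joint speeds; "effort": joint torques, N m; "ee_pos": TCP position; "ee_rot": TCP orientation; "wrist_force": force on the tool from outside, world axes, zero at the start; "wrist_torque": the same for the moment, N m; "width": opening from 0.0 (shut) to 1.0 (fully open); "finger_force": force on a finger pad.
Only numpy, scipy, OpenCV 4.12 (cv2) and the standard library are available. Lean on these libraries where they do the work, as an engineer would, in place of code of your own. Each camera call takes 0.05 s, during which the arm holds its last target. There are 200 camera calls.

## Task

Lay the amber glass lens, boss up, flat in the open mouth of the gray safelight and let go of it; only then set the black retaining ring over it and screw the ring clockwise until it is fully home and holds the lens in. Leave the two chrome film cartridges, the film leader retriever and the film loader where they stand.

Things in the scene. Friction and masses are not known exactly. Their poses are not given: they have to be found in the camera images.
- safelight: gray round lamp fixed to the counter, mouth straight up: body 100 mm across (thin foot 112), flat top at 58 mm; from there a metal collar 57 mm across rises to its rim at 82 mm. Outside the collar a coarse three-start right-hand thread, 67 mm across, falls 5 mm in 60 degrees of clockwise turn. Origin: on the axis at counter level, z up, x towards one white mark
- mouth (a point): centre of the safelight's mouth, at the height of its rim (82 mm above the counter). The mouth is 49 mm across; 7 mm below the rim is a ledge, with a 36 mm hole, on which the lens rests
- white_mark (a point): one of three white marks on the safelight's flat top, 44.5 mm from its axis, at 0, 120 and 240 degrees from the safelight's +x. Screwing starts with the ring's white marks at these (15 degrees either way is fine); the ring there rests on the thread about 5 mm above home
- red_mark (a point): one of three red marks on the safelight's flat top, each 62 degrees clockwise (from above) of a white one. The ring is home once turned about 55 degrees clockwise from the white marks; a stop ends the turn at about 64 degrees, the ring's white marks then at the red ones
- lens: amber glass lens: disk 46 mm across, 6 mm thick, with a round boss 28 mm across on its upper side, straight-sided from 6 to 16 mm above the underside, domed above to 20 mm. 50 g. Origin: centre of the underside, z up; starts lying flat, boss up. Seated, its underside is 7 mm below the rim of the mouth
- ring: black retaining ring, 35 mm high, 80 g, lying skirt down. Skirt 78 mm across from 0 to 21 mm, above it a ribbed grip collar 56 mm across to 35 mm. Opening 40 mm: it passes the lens's boss, not its disk. Skirt bore 70 mm, 17 mm deep, with three lugs at its lower edge. Origin: on the axis at the lower edge, z up, x towards one white mark. Home, the origin is 17 mm below the mouth's rim
- ring_mark (a point): one of three white marks on the ring's shoulder, 21 mm above its lower edge, 34 mm from its axis, at 0, 120 and 240 degrees from the ring's +x; each lies above a lug
- cartridge_a: chrome film cartridge standing upright, 25 mm across, 53 mm high with its spool knob, 45 g, loose. Origin: centre of the underside, z up. Bystander, stands close to the ring
- cartridge_b: second chrome film cartridge, the same size, standing upright, loose. Origin: centre of the underside. Bystander, stands close to the ring
- retriever: black plastic film leader retriever lying flat: rounded bar 34 mm wide (its x), 104 mm long (its y), 12 mm high, loose. Origin: centre of the underside. Bystander, lies close to the lens
- loader: gray plastic bulk film loader: a round drum 108 mm across, 58 mm high, with a black winding knob 48 mm across on top (to 78 mm), joined to a 70 by 75 mm block of the same height. Origin: on the underside; the drum's axis is 27 mm along its -y, the block's centre at x -15 mm, y +45 mm. Loose, 0.6 kg, bystander

How it is judged (in metres and radians):
On the way, in this order (a step that is already met when the one before it is completed fails the run):
1. the lens lies flat on the ledge in the mouth, let go, while the ring is still away from the safelight (horizontal distance between lens and mouth below 0.003 m and z of lens in the frame of mouth between -0.009 and -0.0055 m and angle between lens's own z axis and vertical below 0.08 rad and contact force between the fingers and lens below 0.1 N and horizontal distance between ring and mouth above 0.08 m), for 0.2 s.
2. the ring is over the lens and screwed home (horizontal distance between ring and mouth below 0.004 m and z of ring in the frame of mouth between -0.019 and -0.0155 m and angle between ring's own z axis and vertical below 0.05 rad), for 0.2 s.
At the end, for the whole second after the job is handed in: the lens lies flat on the ledge (centred within 3 mm, underside 5.5 to 9 mm below the rim, tilt under 0.08 rad) and the ring is screwed home over it (centred within 4 mm, origin at least 15.5 mm below the rim, tilt under 0.05 rad), at rest (all of step 2 and linear speed of ring below 0.01 m/s and horizontal distance between lens and mouth below 0.003 m and z of lens in the frame of mouth between -0.009 and -0.0055 m and angle between lens's own z axis and vertical below 0.08 rad); the robot touches nothing.
It fails at once if a film cartridge is shifted more than 25 mm or tipped (distance of any of cartridge_a, cartridge_b from where it was at the start of the episode above 0.025 m or angle between any of cartridge_a, cartridge_b's own z axis and vertical above 0.4 rad).
It fails at once if the leader retriever is shifted more than 25 mm (distance of retriever from where it was at the start of the episode above 0.025 m).
It fails at once if the film loader is shifted more than 25 mm (distance of loader from where it was at the start of the episode above 0.025 m).
It also fails if it takes over 67 s, if anything falls off the work surface, if the arm or the gripper's body presses on something with over 40 N, if the wrist force passes 120 N, or if a joint passes its speed limit or range.

## Working session

There is one attempt and no reset: what is moved stays moved. The work goes in short steps, Python scripts to look and compute and a tool call to move; the robot and the scene stay as the last step left them, time stands still between calls to the robot, and variables do not carry over. Pictures are saved under pics/ and viewed, at most 10 in all, crops included, and the job is handed in when it is done.

Besides the shell and the picture viewer there is one more tool, called after "Call:" as a command line: name --argument value ..., lists and objects as JSON in quotes. send_rows: Moves the arm, as the interface text tells. Its arguments: {"type":"object","properties":{"series":{"type":"array"},"jaw":{"type":"number"}},"required":["series"]}

```bash
mkdir -p pics
cat > h.py <<'E'
from bench import *
import numpy as np, cv2
from scipy.spatial.transform import Rotation as Ro
def snap(n,f):
    c=camera(n); cv2.imwrite(f'pics/{f}.png',c['image'][:,:,::-1]); 
    np.save(f'pics/{f}.npy',c,allow_pickle=True); return c
def load(f): return np.load(f'pics/{f}.npy',allow_pickle=True).item()
def K(c):
    f=200/np.tan(np.radians(c['fov_y'])/2); return np.array([[f,0,c['cx']],[0,f,c['cy']],[0,0,1.]])
def ray(c,uv):
    p=cv2.undistortPoints(np.array(uv,float).reshape(-1,1,2),K(c),np.array(c['dist_coeffs'],float)).reshape(-1,2)
    E=np.array(c['extrinsics']); d=np.c_[p[:,0],-p[:,1],-np.ones(len(p))]@E[:3,:3].T
    return E[:3,3],d
def onz(c,uv,z):
    o,d=ray(c,uv); return o+d*((z-o[2])/d[:,2])[:,None]
def proj(c,P):
    E=np.array(c['extrinsics']); q=(np.atleast_2d(P)-E[:3,3])@E[:3,:3]
    q=q*[1,-1,-1]; return cv2.projectPoints(q.reshape(-1,1,3),np.zeros(3),np.zeros(3),K(c),np.array(c['dist_coeffs'],float))[0].reshape(-1,2)
E
python3 - <<'E'
from h import *
s=sense(); print(s); print([k for k in globals() if 'grip' in k], globals().get('grip_depth'))
for n in('top','scene','wrist'):
    c=snap(n,n+'0'); print(n,c['fov_y'],c['dist_coeffs'],np.round(c['extrinsics'],3).tolist())
E
```

```text
{'t': 0.0, 'qpos': array([ 8.36842386e+01,  2.20931461e+01,  3.81076353e-01, -3.01915170e-02,
       -6.84113516e+01, -1.48199662e+01]), 'qvel': array([-0.07542904,  0.01782051,  0.05422835,  0.05944423, -0.03533709,
       -0.00649382]), 'effort': array([ 9.49013920e-04, -3.90668142e+01,  1.87400025e+01,  4.21974689e+00,
        1.09232203e-02, -1.95484345e-04]), 'ee_pos': array([0.22508708, 0.58242401, 0.22144022]), 'ee_rot': array([ 1.79873507e+02, -4.45325244e-03, -2.11468616e+01]), 'wrist_force': array([ 0.00937628,  0.29125966, -0.14057162]), 'wrist_torque': array([ 0.00944536, -0.01406177,  0.03790773]), 'finger_force': 0.0, 'width': 0.9986114045925487}
['grip_depth'] 0.0187
top 48.803232467172634 [-0.07747528  0.          0.          0.          0.        ] [[0.0, 0.99, -0.144, 0.48], [-1.0, 0.004, 0.027, 0.033], [0.027, 0.144, 0.989, 1.07], [0.0, 0.0, 0.0, 1.0]]
scene 51.43892711902464 [0.00925106 0.         0.         0.         0.        ] [[-0.749, -0.552, 0.365, 0.903], [0.662, -0.618, 0.425, 0.388], [-0.009, 0.56, 0.828, 0.772], [0.0, 0.0, 0.0, 1.0]]
wrist 70.35416193703918 [0.01408338 0.         0.         0.         0.        ] [[-0.361, 0.903, 0.235, 0.287], [-0.933, -0.349, -0.09, 0.559], [0.001, -0.252, 0.968, 0.384], [0.0, 0.0, 0.0, 1.0]]
```

View pics/top0.png

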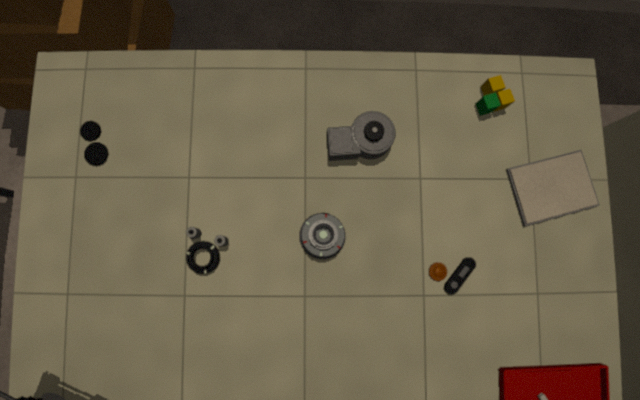

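View pics/scene0.png

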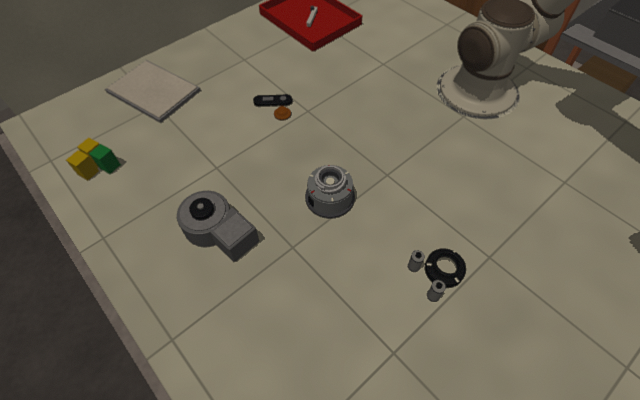

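Top view: lens at (438,271), retriever (460,276), safelight (322,235), ring (203,258), cartridges (194,232) and (221,242), loader drum (373,132). The scene view agrees.

Run:
```python
from h import *
c=load('top0'); s=load('scene0')
for n,u,v,z in [('lens',(438,271),(283,113),.016),('safe',(323,234),(330,178),.082),('ring',(203,257),(446,265),.028),('ca',(194,232),(417,254),.05),('cb',(221,241),(438,286),.05),('knob',(374,130),(202,208),.078),('retr',(460,276),(273,100),.012)]:
    print(n,onz(c,[u],z).round(3),onz(s,[v],z).round(3))
im=c['image'].astype(int); r,g,b=im[...,0],im[...,1],im[...,2]
m=(r>b+70)&(r>100)
n,l,st,ce=cv2.connectedComponentsWithStats(m.astype(np.uint8))
for i in range(1,n):
    if st[i][4]>30: print('amber',ce[i],st[i])
big=lambda a,x,y,w,k: cv2.resize(a[y:y+w,x:x+w][:,:,::-1],None,fx=k,fy=k,interpolation=cv2.INTER_CUBIC)
cv2.imwrite('pics/crop.png',np.hstack([big(c['image'],290,202,64,6),big(c['image'],175,215,64,6)]))
```

```text
lens [[ 0.453 -0.284  0.016]] [[ 0.458 -0.272  0.016]]
safe [[ 0.538 -0.006  0.082]] [[0.543 0.001 0.082]]
ring [[0.486 0.273 0.028]] [[0.49  0.281 0.028]]
ca [[0.543 0.291 0.05 ]] [[0.526 0.232 0.05 ]]
cb [[0.523 0.228 0.05 ]] [[0.547 0.301 0.05 ]]
knob [[ 0.781 -0.126  0.078]] [[ 0.783 -0.116  0.078]]
retr [[ 0.441 -0.339  0.012]] [[ 0.445 -0.332  0.012]]
amber [496.66666667  82.36158192] [489  75  16  16 177]
amber [506.02777778  95.97222222] [498  89  17  15 180]
amber [549.6557652  383.87085954] [ 505  367   95   33 2385]
```

View pics/crop.png

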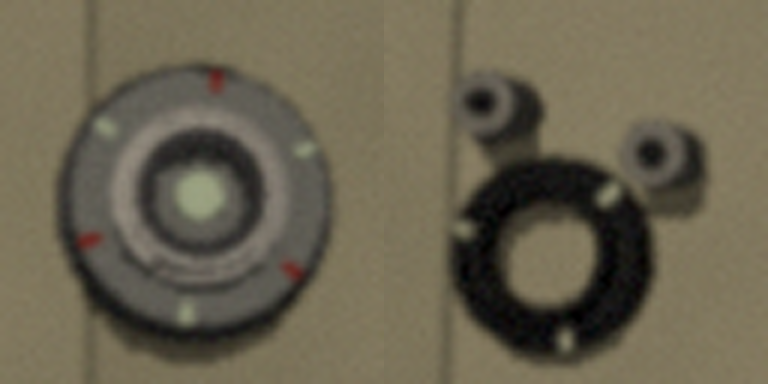

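```bash
cat >> h.py <<'E'
def go(x,y,z,yaw=None,cur=None):
    s=sense(); p,psi=(s['ee_pos'],s['ee_rot'][2]) if cur is None else (np.array(cur[:3]),cur[3])
    d=np.array([x,y,z])-p; a=np.radians(psi); c,q=np.cos(a),np.sin(a)
    t=np.array([c*d[0]+q*d[1], q*d[0]-c*d[1], -d[2]])
    turn=0 if yaw is None else psi-yaw
    print('shift mm',(t*1000).round(1),'turn',round(turn,1),'rows>=',max(np.linalg.norm(t)/.0625,abs(turn)/10.7).round(2)); return t,turn
E
python3 - <<'E'
from h import *
c=load('top0')
def ang(ctr,marks,off,z,zc):
    P=onz(c,[[off[0]+m[0]/6,off[1]+m[1]/6] for m in marks],z); m=P[:,:2].mean(0); d=P[:,:2]-m
    a=np.degrees(np.arctan2(d[:,1],d[:,0])); print(m.round(4),(a%120).round(1),np.linalg.norm(d,axis=1).round(4))
ang(0,[(107,127),(304,149),(185,313)],(290,202),.058,0)
ang(0,[(609-384,195),(465-384,229),(565-384,340)],(175,215),.021,0)
t=go(.486,.277,.222,cur=(.225,.583,.222,-21.15))
t=go(.54,0,.222,cur=(.486,.277,.222,-21.15))
t=go(.455,-.28,.2,cur=(.54,0,.222,-21.15))
E
```

```text
[ 0.5377 -0.0069] [53.1 54.1 53.2] [0.0439 0.0443 0.0448]
[0.4853 0.2773] [74.3 73.2 74.2] [0.0336 0.0339 0.0342]
shift mm [353.8 191.2  -0. ] turn 0 rows>= 6.44
shift mm [150.3 238.9  -0. ] turn 0 rows>= 4.52
shift mm [ 21.8 291.8  22. ] turn 0 rows>= 4.7
```

Call:
send_rows --series '[[[0.0505, 0.0273, 0], 0], [[0.0505, 0.0273, 0], 0], [[0.0505, 0.0273, 0], 0], [[0.0505, 0.0273, 0], 0], [[0.0505, 0.0273, 0], 0], [[0.0505, 0.0273, 0], 0], [[0.0505, 0.0273, 0], 0], [[0, 0, 0], 0], [[0, 0, 0], 0]]'

```text
t: 1.27
ee_pos: [0.486, 0.2771, 0.2222]
ee_rot: [180.0, 0.0, -21.2]
wrist_force: [0.5, 0.6, 0.8]
width: 0.999
finger_force: 0.0
```

Run:
```python
from h import *
snap('wrist','wring'); print(sense()['ee_pos'])
```

```text
[0.48568792 0.27765432 0.22232533]
```

Call:
send_rows --series '[[[0.03, 0.0478, 0], 0], [[0.03, 0.0478, 0], 0], [[0.03, 0.0478, 0], 0], [[0.03, 0.0478, 0], 0], [[0.03, 0.0478, 0], 0], [[0, 0, 0], 0], [[0, 0, 0], 0]]'

```text
t: 2.2
ee_pos: [0.5398, 0.0013, 0.2225]
ee_rot: [-180.0, 0.0, -21.1]
wrist_force: [-0.2, 0.2, -0.3]
width: 1.0
finger_force: 0.0
```

Run:
```python
from h import *
snap('wrist','wsafe'); print(sense()['ee_pos'])
```

```text
[0.53975883 0.00175315 0.22257221]
```

Call:
send_rows --series '[[[0.0044, 0.0584, 0.0044], 0], [[0.0044, 0.0584, 0.0044], 0], [[0.0044, 0.0584, 0.0044], 0], [[0.0044, 0.0584, 0.0044], 0], [[0.0044, 0.0584, 0.0044], 0], [[0, 0, 0], 0], [[0, 0, 0], 0]]'

```text
t: 3.12
ee_pos: [0.4557, -0.2789, 0.2006]
ee_rot: [-180.0, -0.0, -21.0]
wrist_force: [1.2, 0.3, 0.9]
width: 0.998
finger_force: 0.0
```

Run:
```python
from h import *
snap('wrist','wlens'); s=sense(); print(s['t'],s['ee_pos'],s['ee_rot'])
cv2.imwrite('pics/three.png',cv2.resize(np.vstack([np.hstack([load('wring')['image'],load('wsafe')['image']]),np.hstack([load('wlens')['image']]*2)])[:,:,::-1],(800,500),interpolation=cv2.INTER_AREA))
```

```text
3.175 [ 0.45593977 -0.27854558  0.20070723] [-1.79989303e+02 -1.87280092e-02 -2.09856654e+01]
```

View pics/three.png

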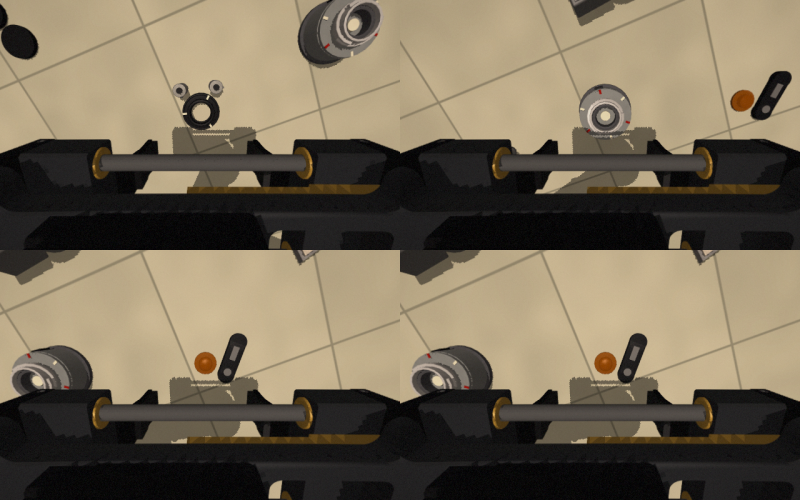

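Wrist views (full-resolution pixels): ring at about (320,177), safelight (970-640=328,180), lens (329,181), retriever to its right; the fingers hide nothing needed. Measure them.

```bash
cat >> h.py <<'E'
def comps(m,x0,y0,x1,y1,amin=4):
    q=np.zeros(m.shape,np.uint8); q[y0:y1,x0:x1]=m[y0:y1,x0:x1]
    n,l,st,ce=cv2.connectedComponentsWithStats(q); return [(ce[i].round(1).tolist(),int(st[i][4]),st[i][:4].tolist()) for i in range(1,n) if st[i][4]>=amin]
E
python3 - <<'E'
from h import *
def ch(c): 
    i=c['image'].astype(int); return i[...,0],i[...,1],i[...,2]
c=load('wlens'); r,g,b=ch(c); m=(r>b+60)&(r>1.5*g)
for a in comps(m,250,100,420,215,30): print('lens',a,onz(c,[a[0]],.006).round(4))
c=load('wsafe'); r,g,b=ch(c); 
print('red',[(a,onz(c,[a[0]],.058).round(4).tolist()) for a in comps((r>g+50)&(r>b+50),270,110,390,215)])
h=c['image']; print('white',comps((g>r+5)&(g>b+10)&(g>130),270,110,390,215,3))
c=load('wring'); r,g,b=ch(c); 
print('ringw',[(a,onz(c,[a[0]],.021).round(4).tolist()) for a in comps((np.minimum(np.minimum(r,g),b)>110)&(g>=r-3),280,140,365,215,3)])
big=lambda f,x,y: cv2.resize(load(f)['image'][y:y+90,x:x+90][:,:,::-1],None,fx=4,fy=4,interpolation=cv2.INTER_CUBIC)
cv2.imwrite('pics/crop2.png',np.hstack([big('wsafe',282,128),big('wring',277,123)]))
E
```

```text
lens ([328.3, 180.6], 956, [311, 164, 35, 34]) [[ 0.451 -0.283  0.006]]
red [(([319.8, 146.7], 30, [318, 143, 5, 8]), [[0.5806, -0.0093, 0.058]]), (([364.0, 195.2], 24, [361, 193, 7, 5]), [[0.5089, -0.0376, 0.058]]), (([301.0, 208.7], 20, [298, 206, 7, 6]), [[0.5203, 0.0384, 0.058]])]
white []
ringw []
```

View pics/crop2.png

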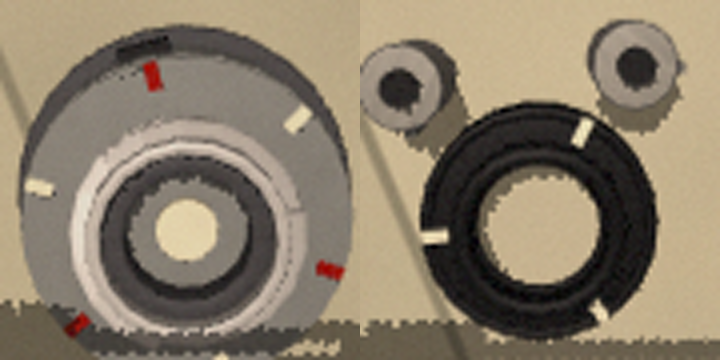

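Crop: safelight red marks confirmed; ring white marks at full-res (333,156), (296,182), (337,201.5, partly shaded).

Run:
```python
from h import *
def rep(n,P):
    P=P[:,:2]; m=P.mean(0); d=P-m; print(n,m.round(4),np.linalg.norm(d,axis=1).round(4),(np.degrees(np.arctan2(d[:,1],d[:,0]))%120).round(1))
c=load('wsafe'); rep('safe red',onz(c,[(319.8,146.7),(364,195.2),(301,208.7)],.058))
# mouth centre: dark bore ellipse / rim outline at crop (189,237)
print('rim',onz(c,[(282+188/4,128+236/4)],.082))
c=load('wring'); rep('ring',onz(c,[(333.25,156),(295.75,182),(337,201.5)],.021))
for n,u in(('cA',(277+(397-360)/4,123+90/4)),('cB',(277+(636-360)/4,123+68/4))): print(n,onz(c,[u],.05).round(3))
c=load('wlens'); i=c['image'].astype(int)
m=(i.max(2)<70).astype(np.uint8); q=np.zeros_like(m); q[120:205,340:400]=m[120:205,340:400]
x,y=np.nonzero(q)[1],np.nonzero(q)[0]; P=onz(c,np.c_[x,y],.012)[:,:2]; w,v=np.linalg.eigh(np.cov(P.T)); print('retr',P.mean(0),v[:,1],np.degrees(np.arctan2(v[1,1],v[0,1])),(w**.5*3.46).round(3))
```

```text
safe red [ 0.5366 -0.0028] [0.0445 0.0445 0.0444] [111.7 111.5 111.6]
rim [[ 0.53815511 -0.0038761   0.082     ]]
ring [0.4833 0.2807] [0.0344 0.0343 0.035 ] [74.1 72.9 73.4]
cA [[0.542 0.302 0.05 ]]
cB [[0.522 0.236 0.05 ]]
retr [ 0.44657185 -0.33867253] [-0.7561099   0.65444466] 139.1224454942343 [0.036 0.092]
```

Run:
```python
from h import *
s=sense(); print(s['qpos'].round(1)); t=go(.455,-.282,.2,49)
```

```text
[-14.   14.2 -14.2  -0.  -61.5  83. ]
shift mm [0.4 3.6 0.7] turn -70.0 rows>= 6.54
```

Call:
send_rows --series '[[[0, 0.0036, 0], -10], [[0, 0, 0], -10], [[0, 0, 0], -10], [[0, 0, 0], -10], [[0, 0, 0], -10], [[0, 0, 0], -10], [[0, 0, 0], -10], [[0, 0, 0], 0], [[0, 0, 0], 0]]' --jaw 0.05

```text
t: 4.3
ee_pos: [0.4544, -0.2824, 0.2007]
ee_rot: [180.0, -0.0, 48.8]
wrist_force: [0.3, 0.8, -0.3]
width: 0.577
finger_force: 0.0
```

Run:
```python
from h import *
c=snap('wrist','wlens2'); s=sense(); print(s['t'],s['ee_pos'],s['ee_rot'],s['qpos'].round(1),s['width'])
i=c['image'].astype(int); r,g,b=i[...,0],i[...,1],i[...,2]; m=(r>b+60)&(r>1.5*g)
for a in comps(m,200,60,460,225,100): 
    L2=onz(c,[a[0]],.006)[0][:2]; print(a,L2.round(4))
L1=np.array([.451,-.283])
R=lambda d:np.array([[np.cos(np.radians(d)),-np.sin(np.radians(d))],[np.sin(np.radians(d)),np.cos(np.radians(d))]])
e=np.linalg.solve(R(-21)-R(s['ee_rot'][2]),L1-L2); L=L1-R(-21)@e
print('bias in (ccw) tool-yaw frame',e,'lens',L,'safe',np.array([.5366,-.0028])-R(-21.1)@e,'ring',np.array([.4833,.2807])-R(-21.1)@e)
go(*L,.009)
```

```text
4.35 [ 0.45425478 -0.2826359   0.20070521] [ 1.79983959e+02 -7.75737601e-03  4.88433562e+01] [-14.5  14.3 -14.1   0.  -61.6 153.4] 0.5763726750349774
([323.0, 181.7], 964, [306, 165, 35, 35]) [ 0.4506 -0.2823]
bias in (ccw) tool-yaw frame [0.00062912 0.00017122] lens [ 0.45035131 -0.28293439] safe [ 0.53595142 -0.00273325] ring [0.48265142 0.28076675]
shift mm [ -2.8  -2.7 191.7] turn 0 rows>= 3.07
```

Call:
send_rows --series '[[[-0.003, -0.0027, 0.05], 0], [[0, 0, 0.055], 0], [[0, 0, 0.05], 0], [[0, 0, 0.025], 0], [[0, 0, 0.0115], 0], [[0, 0, 0], 0], [[0, 0, 0], 0]]'

```text
t: 5.22
ee_pos: [0.4509, -0.2842, 0.0103]
ee_rot: [179.9, -0.1, 48.9]
wrist_force: [-0.5, -0.5, 0.3]
width: 0.577
finger_force: 0.0
```

Call:
send_rows --series '[[[0, 0, 0], 0], [[0, 0, 0], 0], [[0, 0, 0], 0], [[0, 0, 0], 0]]' --jaw 0.0

```text
t: 5.72
ee_pos: [0.4503, -0.284, 0.0095]
ee_rot: [179.9, -0.0, 48.9]
wrist_force: [0.1, -0.3, 3.2]
width: 0.308
finger_force: 30.0
```

Run:
```python
from h import *
go(.535,-.003,.2225,cur=(.4503,-.284,.2225,48.9))
```

```text
shift mm [ 267.4 -120.9   -0. ] turn 0 rows>= 4.7
```

Call:
send_rows --series '[[[0, 0, -0.04], 0], [[0, 0, -0.06], 0], [[0, 0, -0.06], 0], [[0, 0, -0.053], 0], [[0.0447, -0.0201, 0], 0], [[0.0447, -0.0201, 0], 0], [[0.0447, -0.0201, 0], 0], [[0.0447, -0.0201, 0], 0], [[0.0447, -0.0201, 0], 0], [[0.0447, -0.0201, 0], 0], [[0, 0, 0], 0], [[0, 0, 0], 0]]'

```text
t: 7.22
ee_pos: [0.5349, -0.0025, 0.2216]
ee_rot: [-179.9, 0.1, 48.9]
wrist_force: [-0.6, -1.1, -0.7]
width: 0.304
finger_force: 30.0
```

Run:
```python
from h import *
c=snap('wrist','wsafe2'); s=sense(); print(s['t'],s['ee_pos'],s['ee_rot'],s['width'])
i=c['image'].astype(int); r,g,b=i[...,0],i[...,1],i[...,2]
for a in comps((r>g+50)&(r>b+50),240,100,420,240,8): print('red',a,onz(c,[a[0]],.058).round(4).tolist())
```

```text
7.275 [ 0.53484325 -0.00302735  0.22171149] [-1.79960410e+02  4.88628911e-02  4.88386268e+01] 0.30763476172174337
red ([359.8, 163.5], 29, [357, 161, 7, 6]) [[0.5807, -0.0097, 0.058]]
red ([292.8, 166.6], 26, [290, 164, 7, 6]) [[0.5203, 0.0383, 0.058]]
red ([323.5, 220.7], 1853, [290, 201, 68, 39]) [[0.5037, -0.0345, 0.058]]
```

View pics/wsafe2.png

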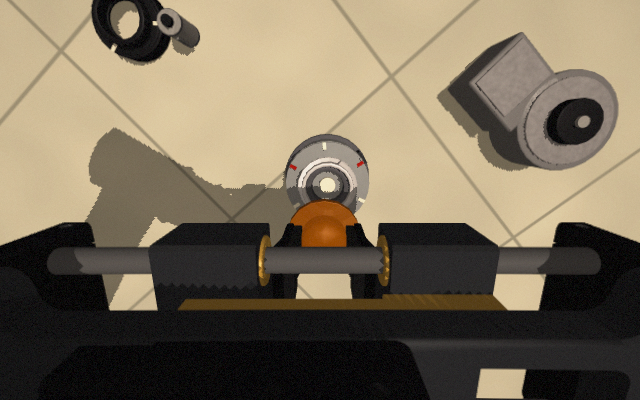

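The view shows the lens held at (323,235), disk edge top at row 201; red marks at (360,163), (293,167) match the earlier fix within 0.5 mm. Check the lens's offset in the grip.

Run:
```python
from h import *
c=load('wsafe2'); i=c['image'].astype(int); r,g,b=i[...,0],i[...,1],i[...,2]
m=(r>b+50)&(r>1.4*g)
tcp=np.array([.5349,-.0028,.2217]); a=np.radians(48.85); X=np.array([np.cos(a),np.sin(a)]);Y=np.array([np.sin(a),-np.cos(a)])
for h in(.0095,):
    pts=[(u,np.nonzero(m[190:240,u])[0].min()+189.5) for u in range(300,349,4)]
    P=onz(c,pts,tcp[2]-h)[:,:2]-tcp[:2]; Q=np.c_[P@X,P@Y]
    from scipy.optimize import least_squares
    f=least_squares(lambda p:np.hypot(*(Q-p).T)-.023,[0,0]); print(h,f.x,np.abs(f.fun).max(),Q[6])
go(.5362-.0006,-.0028-.0007,.11)
```

```text
0.0095 [ 0.00046274 -0.00244341] 0.00034218757046776405 [ 0.02366767 -0.00218097]
shift mm [1.000e-01 9.000e-01 1.117e+02] turn 0 rows>= 1.79
```

Call:
send_rows --series '[[[0, 0.001, 0.04], 0], [[0, 0, 0.05], 0], [[0, 0, 0.025], 0], [[0, 0, 0.012], 0], [[0, 0, 0], 0], [[0, 0, 0], 0], [[0, 0, 0], 0]]'

```text
t: 8.15
ee_pos: [0.5369, -0.0031, 0.0963]
ee_rot: [179.9, -0.1, 48.9]
wrist_force: [0.4, 0.3, -0.5]
width: 0.306
finger_force: 30.0
```

Call:
send_rows --series '[[[0, 0, 0.002], 0], [[0, 0, 0.002], 0], [[0, 0, 0.001], 0], [[0, 0, 0.001], 0], [[0, 0, 0], 0], [[0, 0, 0], 0]]'

```text
t: 8.9
ee_pos: [0.5366, -0.0033, 0.0906]
ee_rot: [179.9, -0.0, 48.9]
wrist_force: [-2.6, -0.2, 7.9]
width: 0.302
finger_force: 30.1
```

Call:
send_rows --series '[[[0, 0, -0.002], 0], [[-0.0006, -0.0007, 0], 0], [[0, 0, 0], 0], [[0, 0, 0], 0], [[0, 0, 0.002], 0], [[0, 0, 0.001], 0], [[0, 0, 0.001], 0], [[0, 0, 0.001], 0], [[0, 0, 0], 0], [[0, 0, 0], 0]]'

```text
t: 10.15
ee_pos: [0.5367, -0.0038, 0.0866]
ee_rot: [179.8, -0.1, 48.9]
wrist_force: [4.6, -4.8, 2.6]
width: 0.307
finger_force: 30.0
```

Call:
send_rows --series '[[[0, 0.0008, 0], 0], [[0, 0, 0.001], 0], [[0, 0, 0.001], 0], [[0, 0, 0.0005], 0], [[0, 0, 0], 0], [[0, 0, 0], 0]]'

```text
t: 10.9
ee_pos: [0.5367, -0.0039, 0.0845]
ee_rot: [179.9, -0.1, 48.9]
wrist_force: [2.2, -3.1, 5.2]
width: 0.306
finger_force: 30.0
```

Call:
send_rows --series '[[[0, 0, 0], 0], [[0, 0, 0], 0], [[0, 0, 0], 0], [[0, 0, 0], 0]]' --jaw 0.044

```text
t: 11.4
ee_pos: [0.5351, -0.0036, 0.083]
ee_rot: [-179.9, 0.1, 48.9]
wrist_force: [-0.4, -0.2, 0.1]
width: 0.501
finger_force: 0.0
```

Call:
send_rows --series '[[[0, 0, -0.01], 0], [[0, 0, -0.03], 0], [[0, 0, -0.05], 0], [[0, 0, -0.047], 0], [[0, 0, 0], 0], [[0, 0, 0], 0]]'

```text
t: 12.15
ee_pos: [0.5352, -0.0037, 0.2205]
ee_rot: [-180.0, -0.0, 48.9]
wrist_force: [-0.3, 0.4, -1.3]
width: 0.504
finger_force: 0.0
```

Run:
```python
from h import *
c=snap('wrist','wseat'); s=sense(); print(s['t'],s['ee_pos'],s['ee_rot'],s['qpos'].round(1))
i=c['image'].astype(int); r,g,b=i[...,0],i[...,1],i[...,2]
for a in comps((r>g+50)&(r>b+50),240,100,420,240,8): print('red',a,onz(c,[a[0]],.081).round(4).tolist())
cv2.imwrite('pics/seat_c.png',cv2.resize(c['image'][120:240,260:400,::-1],None,fx=4,fy=4,interpolation=cv2.INTER_CUBIC))
go(.4827,.2805,.2225,-16,cur=(.5367,-.0039,.2215,48.9))
```

```text
12.2 [ 0.53494857 -0.0037881   0.2197011 ] [-1.79914111e+02  7.75773257e-02  4.88554519e+01] [ 17.   13.5 -12.4  -0.  -64.3 121.9]
red ([358.6, 163.3], 31, [355, 160, 8, 7]) [[0.5802, -0.0053, 0.081]]
red ([291.4, 166.4], 27, [288, 164, 8, 6]) [[0.5241, 0.0393, 0.081]]
red ([324.9, 187.3], 1316, [305, 167, 41, 41]) [[0.5361, -0.0014, 0.081]]
red ([328.0, 220.0], 21, [327, 217, 3, 7]) [[0.514, -0.0319, 0.081]]Traceback (most recent call last):
  File "<stdin>", line 6, in <module>
  File "h.py", line 24, in go
    print('shift mm',(t*1000).round(1),'turn',round(turn,1),'rows>=',max(np.linalg.norm(t)/.0625,abs(turn)/10.7).round(2)); return t,turn
                                                                     ^^^^^^^^^^^^^^^^^^^^^^^^^^^^^^^^^^^^^^^^^^^^^^^^^
AttributeError: 'float' object has no attribute 'round'
```

View pics/seat_c.png

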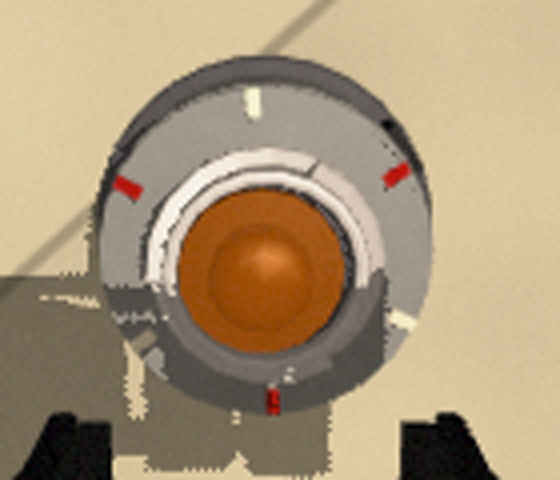

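The lens lies flat in the mouth at crop (262,268). Next the ring.

```bash
sed -i 's/.round(2)); return/); return/' h.py
python3 - <<'E'
from h import *
c=load('wseat'); P=onz(c,[(358.6,163.3),(291.4,166.4),(328,220)],.058)[:,:2]; m=P.mean(0); print('safe',m,np.linalg.norm(P-m,axis=1))
go(.483,.2805,.2205,-14.5,cur=(.5352,-.0037,.2205,48.9))
E
```

```text
safe [ 0.53648623 -0.00300227] [0.04432672 0.04471698 0.04450254]
shift mm [ 179.8 -226.2   -0. ] turn 63.4 rows>= 5.925233644859813
```

Call:
send_rows --series '[[[0.036, -0.0452, 0], 0], [[0.036, -0.0452, 0], 0], [[0.036, -0.0452, 0], 0], [[0.036, -0.0452, 0], 0], [[0.036, -0.0452, 0], 10.5], [[0, 0, 0], 10.5], [[0, 0, 0], 10.5], [[0, 0, 0], 10.5], [[0, 0, 0], 10.5], [[0, 0, 0], 10.5], [[0, 0, 0], 0], [[0, 0, 0], 0]]' --jaw 0.076

```text
t: 13.7
ee_pos: [0.4837, 0.2803, 0.2197]
ee_rot: [179.9, 0.1, -14.0]
wrist_force: [-0.0, -0.1, -0.2]
width: 0.879
finger_force: 0.0
```

Run:
```python
from h import *
s=sense();print(s['t'],s['ee_pos'],s['ee_rot'])
go(.483,.2805,.024,-14.5)
```

```text
13.7 [0.483749   0.28030044 0.21969414] [ 1.79911739e+02  5.23855984e-02 -1.39807331e+01]
shift mm [ -0.8  -0.  195.7] turn 0.5 rows>= 3.13113072727325
```

Call:
send_rows --series '[[[-0.0005, 0, 0.06], 0], [[0, 0, 0.06], 0], [[0, 0, 0.05], 0], [[0, 0, 0.018], 0], [[0, 0, 0.007], 0], [[0, 0, 0], 0], [[0, 0, 0], 0]]'

```text
t: 14.58
ee_pos: [0.4842, 0.2813, 0.0268]
ee_rot: [-179.9, -0.1, -14.1]
wrist_force: [0.6, 0.4, -0.5]
width: 0.875
finger_force: 0.0
```

Call:
send_rows --series '[[[0, 0, 0], 0], [[0, 0, 0], 0], [[0, 0, 0], 0], [[0, 0, 0], 0]]' --jaw 0.0

```text
t: 15.08
ee_pos: [0.4837, 0.2808, 0.026]
ee_rot: [-180.0, -0.0, -14.1]
wrist_force: [-0.1, 0.6, 3.6]
width: 0.632
finger_force: 30.0
```

Call:
send_rows --series '[[[0, 0, -0.04], 0], [[0, 0, -0.06], 0], [[0, 0, -0.05], 0], [[0, 0, 0], 0], [[0.024, 0.0525, 0], 0], [[0.024, 0.0525, 0], 0], [[0.024, 0.0525, 0], 0], [[0.024, 0.0525, 0], 0], [[0.024, 0.0525, 0], 0], [[0, 0, 0], 10], [[0, 0, 0], 10], [[0, 0, 0], 0]]'

```text
t: 16.58
ee_pos: [0.5349, -0.0036, 0.1741]
ee_rot: [179.9, 0.1, -34.1]
wrist_force: [0.5, -0.1, -2.0]
width: 0.636
finger_force: 30.0
```

Call:
send_rows --series '[[[0, 0, 0.03], 0], [[0, 0, 0.016], 0], [[0, 0, 0], 0], [[0, 0, 0], 0]]'

```text
t: 17.08
ee_pos: [0.5362, -0.003, 0.1299]
ee_rot: [-180.0, -0.0, -34.0]
wrist_force: [0.4, -0.0, -1.6]
width: 0.637
finger_force: 30.0
```

Run:
```python
from h import *
c=snap('scene','sring'); s=sense();print(s['t'],s['ee_pos'],s['ee_rot'],s['wrist_force'])
go(.5365,-.003,.098,-34)
cv2.imwrite('pics/sring_c.png',cv2.resize(c['image'][80:240,230:430,::-1],None,fx=4,fy=3.75,interpolation=cv2.INTER_CUBIC))
```

```text
17.125 [ 0.53637422 -0.0029133   0.1302505 ] [-1.79944505e+02 -5.99713922e-02 -3.40454152e+01] [-4.78826405e-05  5.10770360e-01 -1.43273188e+00]
shift mm [ 0.2  0.  32.3] turn -0.0 rows>= 0.5160138521718824
```

View pics/sring_c.png

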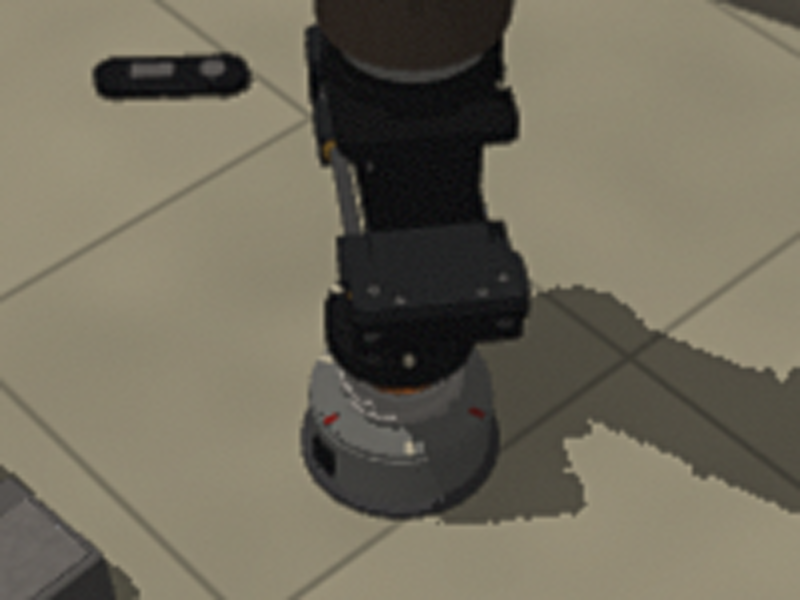

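Ring level, its white mark (408,358) directly above the safelight's (412,447). Lower it.

Call:
send_rows --series '[[[0, 0, 0.014], 0], [[0, 0, 0.008], 0], [[0, 0, 0.005], 0], [[0, 0, 0.003], 0], [[0, 0, 0.002], 0], [[0, 0, 0], 0], [[0, 0, 0], 0]]'

```text
t: 18.0
ee_pos: [0.536, -0.0032, 0.0978]
ee_rot: [-180.0, -0.0, -34.1]
wrist_force: [-0.9, -0.3, -0.8]
width: 0.636
finger_force: 30.0
```

Call:
send_rows --series '[[[0, 0, 0.001], 0], [[0, 0, 0.001], 0], [[0, 0, 0], 0], [[0, 0, 0], 0]]'

```text
t: 18.5
ee_pos: [0.5359, -0.0032, 0.0957]
ee_rot: [-180.0, -0.0, -34.1]
wrist_force: [-0.2, 1.1, 1.1]
width: 0.636
finger_force: 30.0
```

Call:
send_rows --series '[[[0, 0, 0.0007], 5], [[0, 0, 0.0005], 5], [[0, 0, 0.0004], 5], [[0, 0, 0.0004], 5], [[0, 0, 0.0004], 5], [[0, 0, 0.0004], 5], [[0, 0, 0], 0]]'

```text
t: 19.38
ee_pos: [0.5363, -0.0031, 0.0932]
ee_rot: [-179.9, -0.0, -64.1]
wrist_force: [0.9, -0.2, 0.4]
width: 0.635
finger_force: 30.0
```

Call:
send_rows --series '[[[0, 0, 0.0005], 5], [[0, 0, 0.0005], 5], [[0, 0, 0.0004], 5], [[0, 0, 0.0004], 5], [[0, 0, 0.0004], 5], [[0, 0, 0.0004], 4], [[0, 0, 0], 0], [[0, 0, 0], 0]]'

```text
t: 20.38
ee_pos: [0.5374, -0.0027, 0.091]
ee_rot: [-179.8, 0.1, -93.0]
wrist_force: [2.9, 2.3, 3.7]
width: 0.63
finger_force: 30.0
```

Call:
send_rows --series '[[[0, 0, 0], 0], [[0, 0, 0], 0], [[0, 0, 0], 0], [[0, 0, 0], 0]]' --jaw 0.08

```text
t: 20.88
ee_pos: [0.535, -0.0035, 0.0896]
ee_rot: [179.9, -0.0, -93.1]
wrist_force: [0.4, 0.6, -0.8]
width: 0.91
finger_force: 0.0
```

Call:
send_rows --series '[[[0, 0, -0.01], 0], [[0, 0, -0.04], 0], [[0, 0, -0.06], 0], [[-0.04, 0, -0.04], 0], [[-0.04, 0, 0], 0], [[0, 0, 0], 0], [[0, 0, 0], 0]]'

```text
t: 21.75
ee_pos: [0.5398, 0.0764, 0.2402]
ee_rot: [180.0, -0.0, -93.1]
wrist_force: [-0.2, 0.1, 0.3]
width: 0.919
finger_force: 0.0
```

Run:
```python
from h import *
c=snap('wrist','wend'); s=sense();print(s['t'],s['ee_pos'],s['ee_rot'])
P=proj(c,[.5365,-.003,.086])[0].astype(int); print(P)
x,y=np.clip(P-70,0,[500,260]); cv2.imwrite('pics/wend_c.png',cv2.resize(c['image'][y:y+140,x:x+140,::-1],None,fx=4,fy=4,interpolation=cv2.INTER_CUBIC)); print(x,y)
```

```text
21.8 [0.53982282 0.07606306 0.24003196] [ 1.79957793e+02 -2.98828854e-02 -9.31486054e+01]
[320 112]
250 42
```

View pics/wend_c.png

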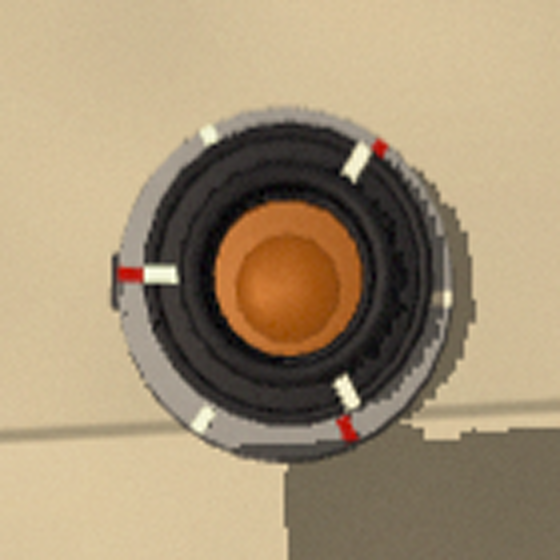

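The ring's white marks sit at the red marks (crop (160,274) beside (130,274), and likewise for the other two). It is level and home, with the lens boss showing centred inside.

```bash
python3 -c "
from bench import *
print(job_done())"
```

```text
the job is handed in; nothing more can be done
None
```

The lens is seated flat in the safelight with the ring screwed home over it (white marks at the red marks), and I handed the job in at about 22 s with the arm clear; no verdict came back, and I didn't re-measure the bystanders.

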